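Demould a stone dental model and snap it into the tilted clip holder

TASK

Lift the yellow stone model out of its blue rubber mould and snap it, teeth outwards, into the tilted clip holder: press it square onto the sloping bed, firmly but without ramming it, until both sprung balls have clicked into the grooves in its sides and it sits fully home. How deep the bed lies is set by a screw and has to be felt. Then let go, and leave the other model, the bowl, the bottle and the spatula where they are.

Things in the scene. Friction and masses are not known exactly. Their poses are not given: they have to be found in the camera images.
- block_center (a point): Centre (half-way up) of the yellow stone model, rigid, about 0.17 kg, 54 mm high; z from base to teeth, underside 27 mm below this point. Base 50 (x) x 44 (y) x 24 mm high. In both y sides of the base a groove 9.4 mm high, 4 mm deep, its middle 12 mm above the underside, runs along x. Both ends are alike: it may go in turned half round. It starts upright in the mould.
- block_ridge (a point): Point on the yellow model's tooth ridge, 18 mm above its centre, where to grip it across y. The ridge is 44 mm long in x, 24 mm wide in y and rises 30 mm from the base, whose shoulders (10 mm wide) lie 21 mm below this point.
- mould_floor (a point): Centre of the cavity floor in the blue rubber mould, which is fixed to the bench: cavity 52 (x) x 46 (y) mm and 16 mm deep, outside 76 x 70 mm, rim 24 mm above the bench; z up. The model's base stands in it with 1 mm of play all round, ridge upwards, axes parallel.
- seat (a point): Point in the middle of the clip holder's cradle, locked at 30 to 40 degrees of tilt: z is the outward normal of the sloping bed (press along -z, model's z along this z), x runs up the slope, y across. The black rubber bed, 50 x 44 mm, on which the underside ends up, lies 0 to 6 mm above this point along z: set by a screw, not reported, to be felt. Centre the model at x = 0, y = 0.
- clip_lips (a point): Middle of the clip's mouth, 25 mm above the seat point along its z, same axes: height of the flared lips of cheeks and ledge. Cheeks: inner faces at y = +-23 mm. A ledge crosses the low end, inner face at x = -27 mm; the upper end is open. Half-way along each cheek a blue housing, from |y| = 24.5 mm out, its top 19 mm above the bed, holds a sprung ball; both move with the bed setting.
- holder: The clip holder's foot, origin under its centre: grey plate 150 x 130 mm, 14 mm thick, z up; fixed, it does not give when pressed. The balls sit 12 mm above the bed. Up to about 15 N pushes the model past them, starting 16 mm before the bed; then it clicks and meets the firm bed. Pressing with more than 60 N damages the stone.
- ball_l (a joint): Spring ball (10 mm in diameter) at the seat's +y side: m pushed back into its housing, 0 fully out, up to 0.005. About 0.0025 while the model's side passes it; less than 0.0012 once it has clicked into the groove.
- ball_r (a joint): The same at the seat's -y side.
- model2_center (a point): Centre (half-way up) of the other stone model, pinkish, of the same shape, standing upright on the bench: leave it alone.
- bowl_rim (a point): Centre of the mouth of a loose green mixing bowl, 100 mm across, 50 mm high: leave it alone.
- flask_mid (a point): Middle of a loose blue bottle, 44 mm across, 95 mm high, standing: leave it alone.
- spatula_grip (a point): Middle of the handle of a loose spatula, 190 mm long, lying on the bench: leave it alone.
Not all that is in view belongs to the job. What is shaped like the part that bears block_center but purple is not meant.

How it is judged (in metres and radians):
On the way, in this order (a step that is already met when the one before it is completed fails the run):
1. the model has been lifted clear of the mould, held in the fingers (z of block_center in the frame of mould_floor above 0.06 m and contact force between the fingers and block above 1 N), for 0.1 s.
2. the model, pushed by the fingers, presses both balls back (value of joint each of ball_l, ball_r above 0.0012 m and contact force between the fingers and block above 1 N and z of block_center in the frame of seat below 0.05 m and contact force between block and holder above 2 N), for 0.02 s.
3. both balls have clicked into the grooves and the model is home on the bed (z of block_ridge in the frame of seat above 0.04 m and z of block_center in the frame of seat between 0.024 and 0.035 m and x of block_center in the frame of seat between -0.008 and 0.008 m and y of block_center in the frame of seat between -0.004 and 0.004 m and angle between the z axis of block_center and the z axis of seat, either way round below 0.1 rad and angle between the x axis of block_center and the x axis of seat, either way round below 0.12 rad and value of joint each of ball_l, ball_r below 0.0012 m), for 0.1 s.
At the end, for the whole second after the job is handed in: The model is in the clip, teeth outwards: centre within 8 mm of the seat along the slope, 4 mm across, 24 to 35 mm above it, square within 0.1 rad, in line within 0.12 rad, both balls out in its grooves (under 1.2 mm pushed back), at rest and released (all of step 3 and linear speed of block below 0.02 m/s and contact force between the fingers and block below 0.1 N); the robot touches nothing.
It fails at once if the model is rammed: more than 60 N between it and the holder (contact force between block and holder above 60 N).
It fails at once if the other (pinkish) stone model is shifted by more than 20 mm (distance of model2_center from where it was at the start of the episode above 0.02 m).
It fails at once if the green bowl is shifted by more than 20 mm (distance of bowl_rim from where it was at the start of the episode above 0.02 m).
It fails at once if the blue bottle is shifted by more than 20 mm (distance of flask_mid from where it was at the start of the episode above 0.02 m).
It fails at once if the spatula is shifted by more than 20 mm (distance of spatula_grip from where it was at the start of the episode above 0.02 m).
It also fails if it takes over 45 s, if anything falls off the work surface, if the arm or the gripper's body presses on something with over 40 N, if the wrist force passes 120 N, or if a joint passes its speed limit or range.

ROBOT

A 6-joint arm with a two-finger parallel gripper is mounted at the origin on the work surface. World frame = base frame: x ahead of the robot, y to its left, z up, the work surface at z = 0. Lengths are in m, angles in degrees, forces in N, time in s.
With the tool pointing down it reaches from about 0.325 to 0.9 m from the base axis. Payload 3.5 kg.
Tool frame: the origin (TCP) lies on the centre line of the jaws, within the pads' length; the fingertips stand 11 mm ahead of it and the grasp point (between the pads) lies 8 mm behind it (robot.tip_extent is the z of the fingertips in the tool frame, in m); z points along the fingers, y is the direction in which the jaws open and shut (so a half turn about z gives the same grasp; the last joint's range is limited). The gripper opens to 85 mm and grips with 20 to 120 N. Pads are 22 mm wide; open, the fingers measure 114 mm over their backs; the gripper's body (76 mm by 85 mm) begins 54 mm behind the grasp point. The pads swing forward as they close: fully open they stand 13 mm farther back than shut.
Start: joints at [61.341, 15.837, -1.513, 72.651, 0, 84.076], TCP at [0.242, 0.576, 0.207] pointing down, gripper open.
Joint ranges: [-178.77, 178.77], [-48.84, 107.48], [-61.69, 71.31], [-111.58, 123.2], [-90, 87.43], [-180, 180]. Speed limits (degrees/s): [147.25, 147.25, 180, 180, 180, 180].

INTERFACE

Orientations are given as a 3x3 rotation matrix whose columns are the frame's x, y, z axes.
In Python, from bench import robot gives the robot as it stands.
- The arm moves only by the tool apply_moves, never from a script. Its argument "series" is a list of rows, each a list of 7 numbers: the shift along the tool's x, y, z in cm, then the turn, a rotation vector about the tool's x, y, z in rad, then the opening, from -1 (shut) to 1 (fully open). A call has 1 to 10 rows; each row shifts and turns the commanded pose from where the row before left it, along the tool's axes as they then stand; what a row does not reach is not made up. A row lasts 1/12 s, in which the tool goes at most 41.7 mm and 7.16 degrees, less where a joint would pass 70% of its speed; a pose out of reach is approached as far as the arm can. A call with a gripper value outside its range is refused whole. The fingers move at their own pace and stop on an object; the grip force is fixed at half the most. Time passes only in rows, so rows that do not move let the fingers close. It gives the time, the measured TCP pose, the force and the opening at its end, in the units of the state.
- robot.sense(): the state, without advancing time (a new reading comes with each control period).
- robot.snapshot(name): name is "scene" or "top" or "wrist"; returns the picture (384x512x3 uint8, red, green, blue); there is no depth.
- robot.calibration(name): a dict with "fx", "fy", "cx", "cy" (pixels), "view" (4x4, takes a point from world to camera coordinates). Camera axes: x right, y up, looking along -z (the intrinsics and any distortion apply to the point x, -y, -z); pixel columns grow to the right and rows downward; lengths in m; the calibration is good to about 2 mm. A picture is of the moment at which its call begins: read the wrist's pose just before it. calibration takes no time and is no camera call; for the wrist camera it gives the pose at the moment of the call.
- robot.close_job(): hands the job in, once; it reports no verdict.
Trained networks look in the newest picture that a camera, given by its name, has taken for a name from the list of things; names that differ only in an ending like _2 or _b are one class to them, and where a whole thing is asked for, a point or a joint stands for the part that bears it (a point fixed in the world has none). Each returns a list of dicts, best first, with "conf" (0 to 1); they miss things now and then, are a little off and sometimes report something else, mostly with a low value. They report only what shows in the picture. A call takes as long as a camera call. They do not tell look-alikes from the thing itself.
- robot.cut_out(camera, target): "mask" (384x512 bool, what is visible of it) and "location" ([column, row] in pixels, amid what is visible of it).
The state is a dict: "time": time; "joint_pos": joint angles; "qvel": joint speeds; "joint_efforts": joint torques, N m; "tcp_pos": TCP position; "orientation": TCP orientation; "ft_force": force on the tool from outside, world axes, zero at the start; "wrist_torque": the same for the moment, N m; "gripper_width": finger opening in m.
Only numpy, scipy, OpenCV 4.12 (cv2) and the standard library are available. Lean on these libraries where they do the work, as an engineer would, in place of code of your own. Each camera call takes 0.05 s, during which the arm holds its last target. There are 200 camera calls.

## Working session

There is one attempt and no reset: what is moved stays moved. The work goes in short steps, Python scripts to look and compute and a tool call to move; the robot and the scene stay as the last step left them, time stands still between calls to the robot, and variables do not carry over. Pictures are saved under pics/ and viewed, about 8 in all and at most 12, crops included, and the job is handed in when it is done.

Besides the shell and the picture viewer there is one more tool, called after "Emit:" as name(argument=value, ...) on one line, values as JSON. apply_moves: Moves the arm, as the interface text tells. Its arguments: {"type":"object","properties":{"series":{"type":"array"}},"required":["series"]}

```bash
mkdir -p pics; ls; cat > h.py <<'E'
import numpy as np, cv2
from bench import robot
def snap(cam,fn=None):
    im=robot.snapshot(cam)
    if fn: cv2.imwrite('pics/'+fn,im[:,:,::-1])
    return im
def K(cam):
    c=robot.calibration(cam); return c
def proj(c,P):
    P=np.atleast_2d(P); V=np.array(c['view']); q=P@V[:3,:3].T+V[:3,3]
    x,y,z=q[:,0],-q[:,1],-q[:,2]
    return np.c_[c['fx']*x/z+c['cx'],c['fy']*y/z+c['cy']]
def ray(c,uv):
    V=np.array(c['view']);R=V[:3,:3];o=-R.T@V[:3,3]
    d=np.array([(uv[0]-c['cx'])/c['fx'],-(uv[1]-c['cy'])/c['fy'],-1.])
    return o,R.T@d
def onz(c,uv,z):
    o,d=ray(c,uv); return o+d*(z-o[2])/d[2]
E
python3 - <<'E'
from h import *
ims=[snap(c,c+'0.png') for c in('scene','top','wrist')]
cv2.imwrite('pics/a.png',np.hstack([ims[0],ims[1]])[:,:,::-1][:, :])
for c in('scene','top','wrist'):
    k=K(c);print(c,{a:(np.round(b,3).tolist()) for a,b in k.items()})
    for n in('block_center','mould_floor','seat','holder','model2_center','bowl_rim','flask_mid','spatula_grip','ball_l'):
        try: print(n,[(round(r['conf'],2),np.round(r['location']).tolist(),int(r['mask'].sum())) for r in robot.cut_out(c,n)])
        except Exception as e: print(n,e)
print(robot.sense())
E
```

```text
pics
scene {'fx': 360.723, 'fy': 360.723, 'cx': 255.996, 'cy': 189.558, 'view': [[0.225, 0.974, -0.008, -0.154], [-0.841, 0.198, 0.503, 0.412], [0.491, -0.107, 0.864, -1.275], [0.0, 0.0, 0.0, 1.0]]}
block_center [(0.66, [311.0, 170.0], 306), (0.61, [346.0, 211.0], 377)]
mould_floor [(0.62, [309.0, 175.0], 823), (0.36, [153.0, 207.0], 2910)]
seat [(0.58, [146.0, 190.0], 906)]
holder [(0.82, [153.0, 206.0], 2872)]
model2_center [(0.62, [255.0, 206.0], 319)]
bowl_rim [(0.95, [188.0, 273.0], 1354), (0.5, [310.0, 174.0], 308)]
flask_mid [(0.95, [314.0, 240.0], 346)]
spatula_grip [(0.59, [234.0, 184.0], 752)]
ball_l []
top {'fx': 426.867, 'fy': 426.867, 'cx': 250.592, 'cy': 197.08, 'view': [[0.016, -1.0, -0.003, 0.007], [0.99, 0.016, 0.137, -0.585], [-0.137, -0.005, 0.991, -1.049], [0.0, 0.0, 0.0, 1.0]]}
block_center [(0.89, [176.0, 234.0], 362), (0.88, [158.0, 178.0], 358)]
mould_floor [(0.86, [181.0, 236.0], 1085), (0.73, [173.0, 236.0], 365)]
seat [(0.63, [354.0, 231.0], 1233)]
holder [(0.93, [346.0, 226.0], 3038)]
model2_center [(0.85, [252.0, 206.0], 354), (0.34, [257.0, 243.0], 1170)
[... 622 characters left out ...]
e+01,
        1.57619307e-03,  8.40751443e+01]), 'qvel': array([-0.05368902, -0.03646051, -0.06837161, -0.03254053,  0.00572048,
        0.03446821]), 'joint_efforts': array([ 8.67480594e-04, -4.45477867e+01,  2.95551860e+01,  1.06480369e-03,
       -4.33514583e-05, -1.28387391e-06]), 'tcp_pos': array([0.24153912, 0.57645797, 0.20741265]), 'orientation': array([[-9.22314191e-01,  3.86440852e-01, -8.83596308e-06],
       [ 3.86440851e-01,  9.22314191e-01,  4.11947153e-05],
       [ 2.40688550e-05,  3.45798934e-05, -9.99999999e-01]]), 'ft_force': array([ 0.29077065, -0.12373385, -0.06594333]), 'wrist_torque': array([-0.01414629, -0.0057377 , -0.00509557]), 'gripper_width': 0.08528568395373891}
```

```bash
python3 - <<'E'
import cv2,numpy as np
a=cv2.imread('pics/scene0.png')[130:310,90:390];b=cv2.imread('pics/top0.png')[110:290,110:410]
cv2.imwrite('pics/v1.png',np.vstack([cv2.resize(x,(500,300),interpolation=cv2.INTER_CUBIC) for x in(a,b)]))
E
```

```text
(no output)
```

View pics/v1.png

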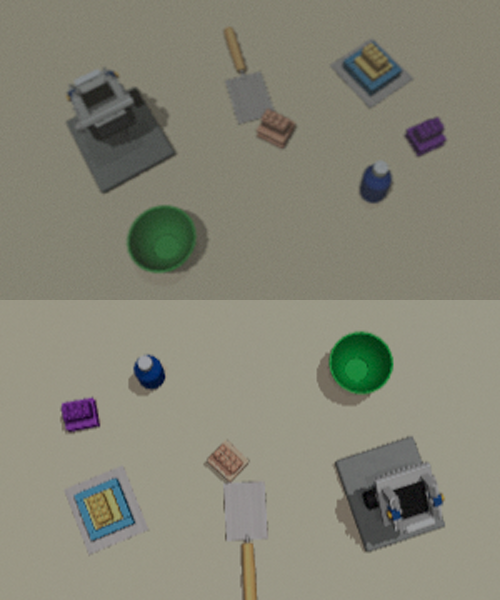

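```bash
python3 - <<'E'
from h import *
c=K('top')
for n,uv,z in(('mould',(181,236),.024),('block top',(172,234),.05),('purple',(158,178),.05),('model2',(250,206),.05),('bowl',(326,148),.05),('flask',(199,155),.09),('holder',(343,226),.03),('cradle',(354,229),.08)):
    print(n,onz(c,uv,z).round(3))
V=np.array(K('wrist')['view']);print('cam',-V[:3,:3].T@V[:3,3])
s=robot.sense();R=s['orientation'];print('cam in tool',R.T@(-V[:3,:3].T@V[:3,3]-s['tcp_pos']), (V[:3,:3]@R).round(3))
robot.snapshot('top')
for n in('block_center','mould_floor','seat','holder'):
    for r in robot.cut_out('top',n)[:1]:
        cs,_=cv2.findContours(r['mask'].astype('uint8'),0,2);q=max(cs,key=len)
        b=cv2.boxPoints(cv2.minAreaRect(q));P=np.array([onz(c,u,.024 if n!='seat' else .08) for u in b]);e=P[1]-P[0],P[2]-P[1]
        print(n,P.mean(0).round(3),[(np.linalg.norm(x).round(3),np.degrees(np.arctan2(x[1],x[0])).round(1)) for x in e])
E
```

```text
mould [0.483 0.193 0.024]
block top [0.487 0.211 0.05 ]
purple [0.628 0.253 0.05 ]
model2 [0.56  0.017 0.05 ]
bowl [ 0.713 -0.175  0.05 ]
flask [0.68  0.145 0.09 ]
holder [ 0.515 -0.22   0.03 ]
cradle [ 0.504 -0.236  0.08 ]
cam [0.17595409 0.60265005 0.37480348]
cam in tool [ 0.07061572 -0.00118163 -0.16738917] [[ 0.     1.    -0.   ]
 [ 0.961  0.     0.278]
 [ 0.278 -0.    -0.961]]
block_center [0.485 0.218 0.024] [(np.float64(0.045), np.float64(-67.1)), (np.float64(0.051), np.float64(-156.1))]
mould_floor [0.484 0.213 0.024] [(np.float64(0.099), np.float64(-67.0)), (np.float64(0.108), np.float64(-156.3))]
seat [ 0.503 -0.24   0.08 ] [(np.float64(0.094), np.float64(-70.7)), (np.float64(0.091), np.float64(-162.7))]
holder [ 0.517 -0.228  0.024] [(np.float64(0.143), np.float64(-70.1)), (np.float64(0.151), np.float64(-162.2))]
```

```bash
cat >> h.py <<'E'
from scipy.spatial.transform import Rotation as Ro
def Rt(xyaw,tilt=0):
    "tool x horizontal yaw deg, tool z down"
    a=np.radians(xyaw);x=np.array([np.cos(a),np.sin(a),0]);z=np.array([0,0,-1.]);return np.c_[x,np.cross(z,x),z]
def rows(R,p,n,g,s=None,dec=2):
    "n rows from the present commanded pose s=(R,p) to R,p"
    if s is None: q=robot.sense();s=(q['orientation'],q['tcp_pos'])
    R0,p0=s;w=Ro.from_matrix(R0.T@R).as_rotvec();Rc,pc=R0.copy(),p0.copy()
    out=[]
    for i in range(1,n+1):
        Rn=R0@Ro.from_rotvec(w*i/n).as_matrix();pn=p0+(p-p0)*i/n
        d=np.round(Rc.T@(pn-pc)*100,dec);v=np.round(Ro.from_matrix(Rc.T@Rn).as_rotvec(),3)
        out.append([float(x) for x in [*d,*v]]+[g]);pc=pc+Rc@d/100;Rc=Rc@Ro.from_rotvec(v).as_matrix()
    print(str(out).replace(' ',''));print('mm/row',np.linalg.norm(p-p0)*1e3/n,'deg/row',np.degrees(np.linalg.norm(w))/n,'end',pc.round(4))
    return Rc,pc
E
python3 - <<'E'
from h import *
s=rows(Rt(204),np.array([.482,.208,.16]),12,1,dec=1)
E
```

```text
[[-3.0,-2.1,0.4,-0.0,-0.0,-0.068,1],[-2.9,-2.2,0.4,-0.0,-0.0,-0.068,1],[-2.8,-2.5,0.4,-0.0,-0.0,-0.068,1],[-2.5,-2.6,0.4,-0.0,-0.0,-0.068,1],[-2.4,-2.8,0.4,-0.0,-0.0,-0.068,1],[-2.2,-2.9,0.4,-0.0,-0.0,-0.068,1],[-1.9,-3.1,0.4,-0.0,-0.0,-0.068,1],[-1.8,-3.3,0.4,-0.0,-0.0,-0.068,1],[-1.5,-3.3,0.4,-0.0,-0.0,-0.068,1],[-1.3,-3.4,0.4,-0.0,-0.0,-0.068,1],[-1.1,-3.5,0.3,-0.0,-0.0,-0.068,1],[-0.8,-3.6,0.4,-0.0,-0.0,-0.068,1]]
mm/row 36.87367760312474 deg/row 3.894646680864007 end [0.482  0.2079 0.1604]
```

Emit:
apply_moves(series=[[-3.0, -2.1, 0.4, 0, 0, -0.068, 1], [-2.9, -2.2, 0.4, 0, 0, -0.068, 1], [-2.8, -2.5, 0.4, 0, 0, -0.068, 1], [-2.5, -2.6, 0.4, 0, 0, -0.068, 1], [-2.4, -2.8, 0.4, 0, 0, -0.068, 1], [-2.2, -2.9, 0.4, 0, 0, -0.068, 1], [-1.9, -3.1, 0.4, 0, 0, -0.068, 1], [-1.8, -3.3, 0.4, 0, 0, -0.068, 1], [-1.5, -3.3, 0.4, 0, 0, -0.068, 1], [-1.3, -3.4, 0.4, 0, 0, -0.068, 1]])

```text
time: 2.58
tcp_pos: [0.4425, 0.2679, 0.1675]
orientation: [[-0.959, -0.283, 0.001], [-0.283, 0.959, 0.0], [-0.001, 0.0, -1.0]]
ft_force: [0.2, 1.2, -0.4]
gripper_width: 0.0855
```

Emit:
apply_moves(series=[[-1.1, -3.5, 0.3, 0, 0, -0.068, 1], [-0.8, -3.6, 0.4, 0, 0, -0.068, 1], [0, 0, 0, 0, 0, 0, 1], [0, 0, 0, 0, 0, 0, 1]])

```text
time: 2.92
tcp_pos: [0.4828, 0.2064, 0.1603]
orientation: [[-0.915, -0.403, -0.0], [-0.403, 0.915, 0.0], [0.0, 0.0, -1.0]]
ft_force: [-0.7, -0.4, 0.7]
gripper_width: 0.0854
```

```bash
cat > look.py <<'E'
import sys
from h import *
def look(fn,names,z):
    k=K('wrist');im=snap('wrist',fn)
    for n in names:
        for r in robot.cut_out('wrist',n):
            cs,_=cv2.findContours(r['mask'].astype('uint8'),0,2);q=max(cs,key=len)
            b=cv2.boxPoints(cv2.minAreaRect(q));P=np.array([onz(k,u,z.get(n,.024)) for u in b]);e=P[1]-P[0],P[2]-P[1]
            print(n,round(r['conf'],2),np.round(r['location']),b.round().tolist(),P.mean(0).round(4),[(np.linalg.norm(x).round(4),np.degrees(np.arctan2(x[1],x[0])).round(1)) for x in e])
    s=robot.sense();print(s['tcp_pos'],s['joint_pos'].round(1),s['ft_force'].round(2));return k,im
E
python3 - <<'E'
from look import *
k,im=look('w1.png',['block_center','mould_floor'],{'block_center':.06})
cv2.imwrite('pics/v2.png',cv2.resize(im[:,:,::-1],(768,576),interpolation=cv2.INTER_CUBIC))
E
```

```text
block_center 0.83 [260. 184.] [[238.0, 156.0], [283.0, 156.0], [283.0, 211.0], [238.0, 211.0]] [0.4794 0.2131 0.06  ] [(np.float64(0.0412), np.float64(113.8)), (np.float64(0.0536), np.float64(25.5))]
block_center 0.63 [243. 304.] [[217.0, 323.0], [226.0, 274.0], [268.0, 281.0], [260.0, 330.0]] [0.6059 0.2494 0.06  ] [(np.float64(0.0622), np.float64(-166.0)), (np.float64(0.0451), np.float64(103.0))]
mould_floor 0.64 [258. 155.] [[214.0, 126.0], [306.0, 126.0], [306.0, 221.0], [214.0, 221.0]] [0.4793 0.2136 0.024 ] [(np.float64(0.093), np.float64(113.8)), (np.float64(0.1031), np.float64(26.7))]
[0.48152206 0.20858872 0.16050579] [ 16.3   7.5 -17.7  64.8   0.   -7.7] [-0.32  0.02 -0.24]
```

View pics/v2.png

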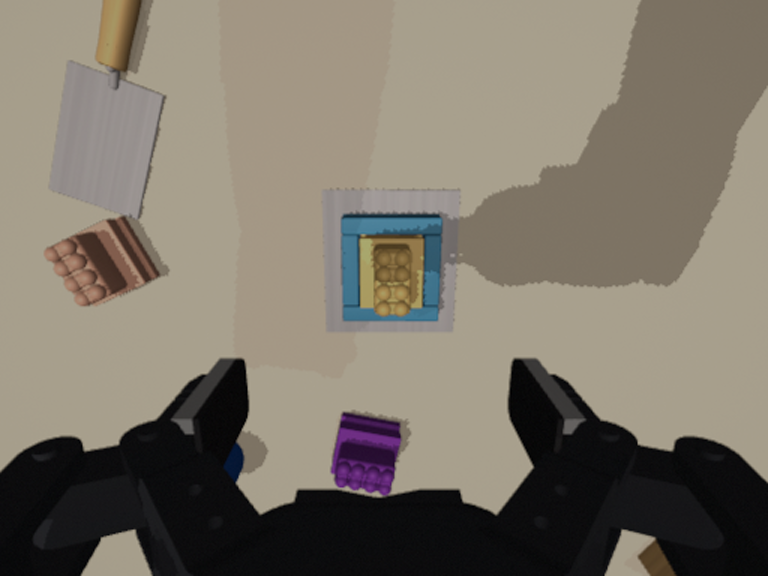

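```bash
python3 - <<'E'
from h import *
k=K('wrist');im=cv2.imread('pics/w1.png');hsv=cv2.cvtColor(im,cv2.COLOR_BGR2HSV)
def fit(m,z,x0=200,x1=330,y0=110,y1=240):
    mm=np.zeros_like(m);mm[y0:y1,x0:x1]=m[y0:y1,x0:x1]
    cs,_=cv2.findContours(mm,0,2);q=max(cs,key=cv2.contourArea)[:,0]
    P=np.array([onz(k,u,z)[:2] for u in q]).astype('float32')
    (c,s,a)=cv2.minAreaRect(P*1000);print(np.round(c,1),np.round(s,1),round(a,2),len(q),q.min(0),q.max(0))
b=cv2.inRange(hsv,(90,80,30),(115,255,255));fit(b,.024)
y=cv2.inRange(hsv,(15,70,30),(32,255,255))
fit(y,.035)
E
```

```text
[481.4 217.8] [76.6 69.3] 24.06 16 [228 143] [294 213]
[483.8 218.8] [56.4 43.8] 24.06 33 [239 157] [282 210]
```

```bash
python3 - <<'E'
from h import *
print(robot.tip_extent)
s=rows(Rt(204.06),np.array([.4814,.2178,.105]),3,1)
E
```

```text
0.011
[[-0.12,0.28,1.85,0.0,-0.0,-0.0,1],[-0.12,0.28,1.85,0.0,-0.0,-0.0,1],[-0.13,0.28,1.85,0.0,-0.0,-0.0,1]]
mm/row 18.755013596181836 deg/row 0.009424444141115176 end [0.4815 0.2178 0.105 ]
```

Emit:
apply_moves(series=[[-0.12, 0.28, 1.85, 0, 0, 0, 1], [-0.12, 0.28, 1.85, 0, 0, 0, 1], [-0.13, 0.28, 1.85, 0, 0, 0, 1], [0, 0, 0, 0, 0, 0, 1], [0, 0, 0, 0, 0, 0, 1]])

```text
time: 3.48
tcp_pos: [0.4802, 0.2179, 0.1042]
orientation: [[-0.912, -0.409, -0.003], [-0.409, 0.912, -0.001], [0.003, 0.0, -1.0]]
ft_force: [-0.5, -0.7, 0.2]
gripper_width: 0.0855
```

```bash
python3 - <<'E'
from h import *
print(robot.sense()['tcp_pos'])
k=K('wrist');im=snap('wrist','w2.png')[:,:,::-1];hsv=cv2.cvtColor(np.ascontiguousarray(im),cv2.COLOR_BGR2HSV)
def fit(m,z,x0=180,x1=330,y0=80,y1=330):
    mm=np.zeros_like(m);mm[y0:y1,x0:x1]=m[y0:y1,x0:x1]
    cs,_=cv2.findContours(mm,0,2);q=max(cs,key=cv2.contourArea)[:,0]
    P=np.array([onz(k,u,z)[:2] for u in q]).astype('float32')
    (c,s,a)=cv2.minAreaRect(P*1000);print(np.round(c,1),np.round(s,1),round(a,2),len(q),q.min(0),q.max(0))
b=cv2.inRange(hsv,(90,80,30),(115,255,255));fit(b,.024)
y=cv2.inRange(hsv,(15,70,30),(32,255,255))
fit(y,.035)
cv2.imwrite('pics/v3.png',cv2.resize(im[80:340,120:400],(560,520),interpolation=cv2.INTER_CUBIC))
E
```

```text
[0.48019019 0.21790585 0.10421438]
[482.5 215.5] [77.8 69.4] 23.68 67 [209 148] [290 233]
[485.3 216.8] [59.9 43.7] 23.56 35 [223 164] [275 232]
```

View pics/v3.png

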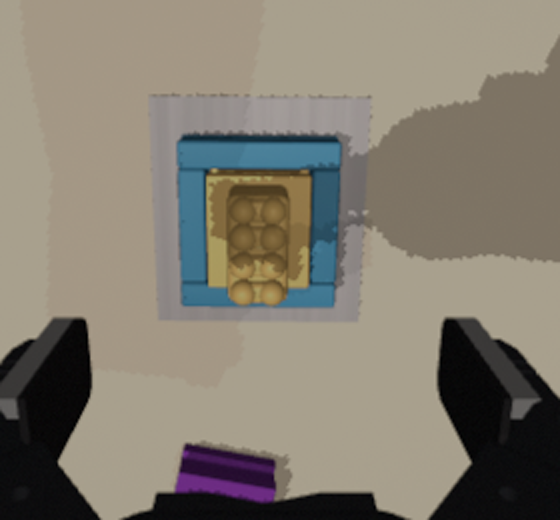

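Emit:
apply_moves(series=[[-0.1, -0.22, 1.2, 0, 0, 0, 1], [0, 0, 1.6, 0, 0, 0, 1], [0, 0, 1.6, 0, 0, 0, 1], [0, 0, 1.2, 0, 0, 0, 1], [0, 0, 0, 0, 0, 0, 1], [0, 0, 0, 0, 0, 0, 0]])

```text
time: 4.03
tcp_pos: [0.4842, 0.2158, 0.0498]
orientation: [[-0.913, -0.407, 0.001], [-0.407, 0.913, 0.0], [-0.001, -0.0, -1.0]]
ft_force: [0.0, -1.0, 0.2]
gripper_width: 0.0754
```

Emit:
apply_moves(series=[[0, 0, 0, 0, 0, 0, -0.4], [0, 0, 0, 0, 0, 0, -0.6], [0, 0, 0, 0, 0, 0, -1], [0, 0, 0, 0, 0, 0, -1], [0, 0, 0, 0, 0, 0, -1], [0, 0, 0, 0, 0, 0, -1]])

```text
time: 4.53
tcp_pos: [0.484, 0.2155, 0.0492]
orientation: [[-0.913, -0.407, 0.0], [-0.407, 0.913, 0.0], [-0.0, -0.0, -1.0]]
ft_force: [-0.2, -0.1, -1.0]
gripper_width: 0.0006
```

```bash
python3 - <<'E'
from h import *
print(robot.sense()['gripper_width'],robot.sense()['tcp_pos'])
im=snap('wrist','w3.png')[:,:,::-1];t=snap('scene','s3.png')[:,:,::-1]
cv2.imwrite('pics/v4.png',np.hstack([cv2.resize(im[60:360,150:350],(400,600)),cv2.resize(t[120:240,270:350],(400,600),interpolation=cv2.INTER_CUBIC)]))
E
```

```text
0.0006123643172610204 [0.48396194 0.21551807 0.04918965]
```

View pics/v4.png

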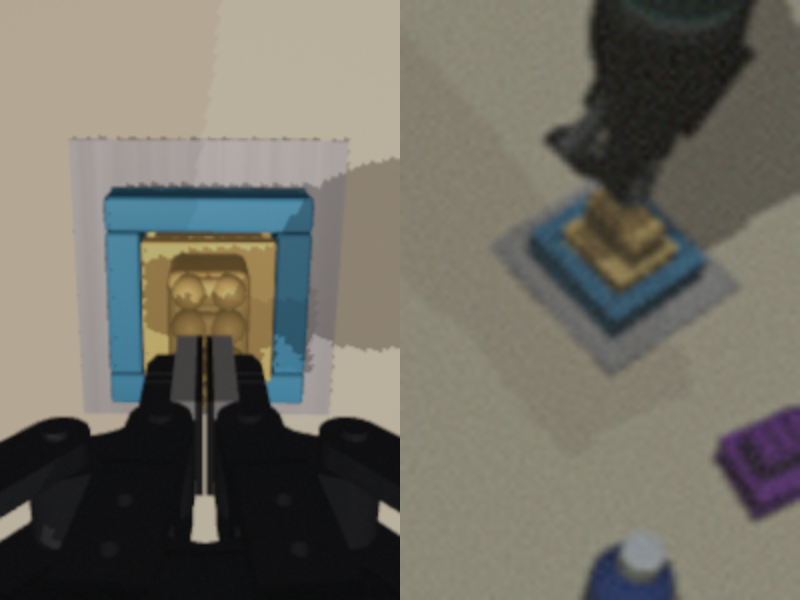

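```bash
python3 - <<'E'
from h import *
s=robot.sense();R,p=s['orientation'],s['tcp_pos']
for n in('scene','wrist'):
    k=K(n)
    print(n,'tool z line',[(z,proj(k,p+R@[0,0,z]).round(0).tolist()[0]) for z in(-.06,-.04,-.02,0,.011)])
    m=np.array([.4825,.2155,0]);u=np.array([.914,.407,0])
    print('ridge top ends',proj(k,np.array([m+u*a+[0,0,h] for h in(.062,.032) for a in(-.022,.022)])).round(0).tolist())
im=cv2.imread('pics/s3.png')[130:200,280:350];t=snap('top','t3.png')[:,:,::-1][200:270,140:210]
cv2.imwrite('pics/v5.png',np.hstack([cv2.resize(im,(400,400),interpolation=cv2.INTER_CUBIC),cv2.resize(t,(400,400),interpolation=cv2.INTER_CUBIC)]))
E
```

```text
scene tool z line [(-0.06, [317.0, 151.0]), (-0.04, [316.0, 156.0]), (-0.02, [315.0, 160.0]), (0, [314.0, 164.0]), (0.011, [314.0, 166.0])]
ridge top ends [[309.0, 156.0], [320.0, 166.0], [308.0, 162.0], [318.0, 172.0]]
wrist tool z line [(-0.06, [253.0, 283.0]), (-0.04, [253.0, 259.0]), (-0.02, [253.0, 241.0]), (0, [253.0, 227.0]), (0.011, [253.0, 220.0])]
ridge top ends [[254.0, 197.0], [254.0, 268.0], [254.0, 183.0], [253.0, 245.0]]
```

View pics/v5.png

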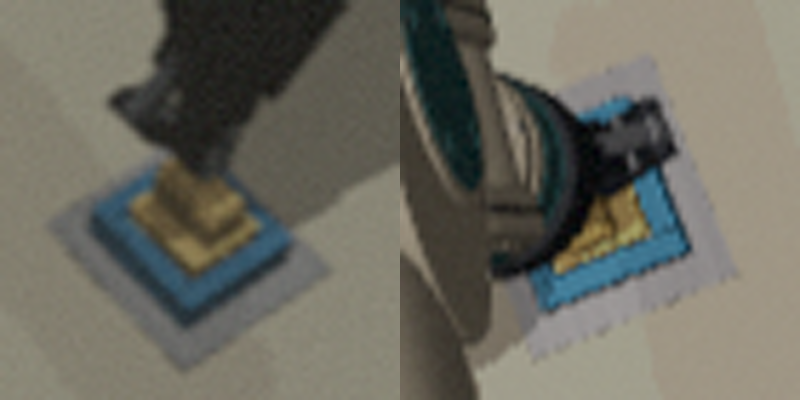

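Emit:
apply_moves(series=[[0, 0, 0.4, 0, 0, 0, -1], [0, 0, 0.4, 0, 0, 0, -1], [0, 0, 0, 0, 0, 0, -1]])

```text
time: 4.93
tcp_pos: [0.4829, 0.2152, 0.0398]
orientation: [[-0.913, -0.407, -0.002], [-0.407, 0.913, -0.001], [0.002, 0.0, -1.0]]
ft_force: [-0.4, 0.5, 0.1]
gripper_width: 0.0001
```

Emit:
apply_moves(series=[[0, 0, 0.3, 0, 0, 0, -1], [0, 0, 0.2, 0, 0, 0, -1], [0, 0, 0, 0, 0, 0, -1]])

```text
time: 5.18
tcp_pos: [0.4839, 0.2155, 0.0377]
orientation: [[-0.913, -0.407, -0.0], [-0.407, 0.913, -0.0], [0.0, -0.0, -1.0]]
ft_force: [-4.7, -1.4, 13.1]
gripper_width: -0.0001
```

Emit:
apply_moves(series=[[0, 0.1, -1.0, 0, 0, 0, 0], [0, 0, 0, 0, 0, 0, 1], [0, 0, 0, 0, 0, 0, 1], [0, 0, 0, 0, 0, 0, 1], [0, 0, 0, 0, 0, 0, 1], [0, 0, 1.2, 0, 0, 0, 1], [0, 0, 1.2, 0, 0, 0, 1], [0, 0, 1.0, 0, 0, 0, 1], [0, 0, 0, 0, 0, 0, 1], [0, 0, 0, 0, 0, 0, 0]])

```text
time: 6.02
tcp_pos: [0.4823, 0.2161, 0.0109]
orientation: [[-0.913, -0.407, -0.002], [-0.407, 0.913, -0.001], [0.002, 0.0, -1.0]]
ft_force: [-0.4, 1.0, 0.2]
gripper_width: 0.075
```

Emit:
apply_moves(series=[[0, 0, 0, 0, 0, 0, -0.3], [0, 0, 0, 0, 0, 0, -0.6], [0, 0, 0, 0, 0, 0, -1], [0, 0, 0, 0, 0, 0, -1], [0, 0, 0, 0, 0, 0, -1]])

```text
time: 6.43
tcp_pos: [0.4842, 0.2167, 0.0127]
orientation: [[-0.913, -0.407, 0.002], [-0.407, 0.913, 0.001], [-0.002, -0.0, -1.0]]
ft_force: [-0.0, 0.9, 2.9]
gripper_width: 0.0225
```

Emit:
apply_moves(series=[[0, 0, -0.3, 0, 0, 0, -1], [0, 0, -0.7, 0, 0, 0, -1], [0, 0, -1.5, 0, 0, 0, -1], [0, 0, -2.0, 0, 0, 0, -1], [0, 0, -2.5, 0, 0, 0, -1], [0, 0, -3.0, 0, 0, 0, -1], [0, 0, -3.0, 0, 0, 0, -1], [0, 0, -2.0, 0, 0, 0, -1], [0, 0, -1.0, 0, 0, 0, -1], [0, 0, 0, 0, 0, 0, -1]])

```text
time: 7.27
tcp_pos: [0.4852, 0.2169, 0.1749]
orientation: [[-0.913, -0.407, 0.005], [-0.407, 0.913, 0.002], [-0.005, -0.001, -1.0]]
ft_force: [0.1, -0.0, -1.9]
gripper_width: 0.0226
```

```bash
python3 - <<'E'
from h import *
s=robot.sense();print(s['tcp_pos'],s['gripper_width'],s['joint_pos'].round(1),s['ft_force'])
# view pose for the holder: stand-off, vertical, tool x yaw 199
rows(Rt(199),np.array([.46,-.225,.24]),12,-1,dec=1)
E
```

```text
[0.48518067 0.21693977 0.17487183] 0.02258838336274297 [ 17.1   7.3 -16.1  66.3  -0.   -6.9] [ 0.10178799 -0.04143248 -1.87545238]
[[1.7,-3.3,-0.5,-0.0,0.0,0.007,-1],[1.7,-3.3,-0.6,-0.0,0.001,0.008,-1],[1.6,-3.3,-0.5,-0.0,0.0,0.007,-1],[1.6,-3.3,-0.6,-0.0,0.001,0.007,-1],[1.6,-3.3,-0.5,-0.0,0.0,0.008,-1],[1.6,-3.4,-0.6,-0.0,0.001,0.007,-1],[1.5,-3.3,-0.5,-0.0,0.0,0.007,-1],[1.5,-3.4,-0.6,-0.0,0.001,0.007,-1],[1.5,-3.3,-0.5,-0.0,-0.0,0.008,-1],[1.5,-3.4,-0.6,-0.0,0.0,0.007,-1],[1.4,-3.4,-0.5,-0.0,0.001,0.007,-1],[1.5,-3.4,-0.5,-0.0,0.0,0.008,-1]]
mm/row 37.2851723596146 deg/row 0.41922073929279174 end [ 0.4597 -0.225   0.2395]
```

Emit:
apply_moves(series=[[1.7, -3.3, -0.5, 0, 0, 0.007, -1], [1.7, -3.3, -0.6, 0, 0.001, 0.008, -1], [1.6, -3.3, -0.5, 0, 0, 0.007, -1], [1.6, -3.3, -0.6, 0, 0.001, 0.007, -1], [1.6, -3.3, -0.5, 0, 0, 0.008, -1], [1.6, -3.4, -0.6, 0, 0.001, 0.007, -1], [1.5, -3.3, -0.5, 0, 0, 0.007, -1], [1.5, -3.4, -0.6, 0, 0.001, 0.007, -1], [1.5, -3.3, -0.5, 0, 0, 0.008, -1], [1.5, -3.4, -0.6, 0, 0, 0.007, -1]])

```text
time: 8.1
tcp_pos: [0.4606, -0.1526, 0.2251]
orientation: [[-0.941, -0.339, -0.007], [-0.339, 0.941, 0.001], [0.007, 0.003, -1.0]]
ft_force: [1.1, 0.6, -2.0]
gripper_width: 0.0226
```

Emit:
apply_moves(series=[[1.4, -3.4, -0.5, 0, 0.001, 0.007, -1], [1.5, -3.4, -0.5, 0, 0, 0.008, -1], [0, 0, 0, 0, 0, 0, -1], [0, 0, 0, 0, 0, 0, -1], [0, 0, 0, 0, 0, 0, -1]])

```text
time: 8.52
tcp_pos: [0.4569, -0.2246, 0.2354]
orientation: [[-0.946, -0.324, -0.008], [-0.324, 0.946, 0.001], [0.007, 0.003, -1.0]]
ft_force: [1.0, 0.2, -1.8]
gripper_width: 0.0229
```

```bash
python3 - <<'E'
from look import *
import pickle
s=robot.sense();k=K('wrist');im=snap('wrist','w4.png');print(s['tcp_pos'],s['joint_pos'].round(1),s['gripper_width'])
pickle.dump((k,s),open('w4.pkl','wb'))
cv2.imwrite('pics/v6.png',cv2.resize(im[:,:,::-1],(768,576),interpolation=cv2.INTER_CUBIC))
E
```

```text
[ 0.45691331 -0.224607    0.23542106] [-33.3   3.5 -12.8  74.1  -0.2 -52.3] 0.022881091379183968
```

View pics/v6.png

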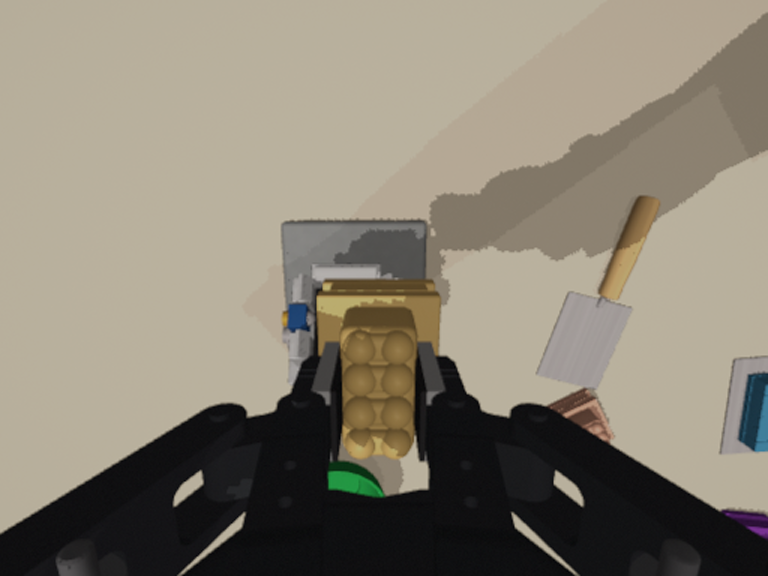

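Emit:
apply_moves(series=[[-2.0, 0, 0.5, 0, 0, 0, -1], [-2.5, 0, 1.0, 0, 0, 0, -1], [-2.5, 0, 1.0, 0, 0, 0, -1], [-2.0, 0, 0.5, 0, 0, 0, -1], [0, 0, 0, 0, 0, 0, -1], [0, 0, 0, 0, 0, 0, -1]])

```text
time: 9.07
tcp_pos: [0.5429, -0.1938, 0.2054]
orientation: [[-0.944, -0.329, -0.008], [-0.329, 0.944, -0.001], [0.007, 0.002, -1.0]]
ft_force: [-0.6, 0.0, -0.9]
gripper_width: 0.0228
```

```bash
python3 - <<'E'
from look import *
import pickle
s=robot.sense();k=K('wrist');im=snap('wrist','w5.png');print(s['tcp_pos'],s['joint_pos'].round(1),s['gripper_width'])
pickle.dump((k,s),open('w5.pkl','wb'))
cv2.imwrite('pics/v7.png',cv2.resize(im[60:260,150:350,::-1],(600,600),interpolation=cv2.INTER_CUBIC))
E
```

```text
[ 0.54291491 -0.19380195  0.20544878] [-25.9  11.3  -7.6  71.5  -0.2 -45.1] 0.02279045038221228
```

View pics/v7.png

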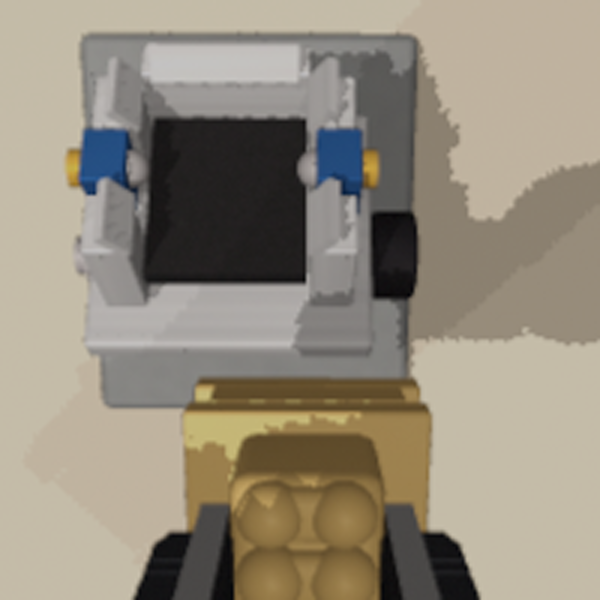

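```bash
cat > fit.py <<'E'
from h import *
import pickle
from scipy.optimize import least_squares
def corners(fn,box,ref):
    g=cv2.imread('pics/'+fn).max(2);x0,y0,x1,y1=box
    m=np.zeros_like(g);m[y0:y1,x0:x1]=(g[y0:y1,x0:x1]<62)*255
    m=cv2.morphologyEx(m,cv2.MORPH_OPEN,np.ones((5,5)))
    n,l,st,ce=cv2.connectedComponentsWithStats(m);i=l[ref[1],ref[0]];m=(l==i).astype('uint8')
    q=max(cv2.findContours(m,0,2)[0],key=cv2.contourArea)[:,0].astype(float)
    # four sides by robust line fits on middle parts of the rotated box
    b=cv2.boxPoints(cv2.minAreaRect(q.astype('float32')));L=[]
    for j in range(4):
        a,c=b[j],b[(j+1)%4];d=(c-a)/np.linalg.norm(c-a);nn=np.array([-d[1],d[0]])
        t=(q-a)@d/np.linalg.norm(c-a);e=abs((q-a)@nn);s=q[(t>.12)&(t<.88)&(e<7)]
        f=cv2.fitLine(s.astype('float32'),cv2.DIST_HUBER,0,.01,.01).ravel();out=np.array([f[2],f[3]])-b.mean(0)
        nn=np.array([-f[1],f[0]]);nn*=np.sign(nn@out);L.append((nn,nn@[f[2],f[3]]+.5))
    P=np.array([np.linalg.solve(np.array([L[j-1][0],L[j][0]]),[L[j-1][1],L[j][1]]) for j in range(4)])
    return P
def frame(yaw,tilt):
    "seat axes: x up slope, yaw of its horizontal part"
    u=np.array([np.cos(yaw),np.sin(yaw),0]);z=np.array([0,0,1.])
    x=np.cos(tilt)*u+np.sin(tilt)*z;n=np.cos(tilt)*z-np.sin(tilt)*u;return np.c_[x,np.cross(n,x),n]
B=np.array([[a,b,0] for a in(-.025,.025) for b in(-.022,.022)])
def solve(views,x0=(.51,-.235,.06,.33,.61),tilt=None):
    def res(v):
        r=[]
        for k,P in views:
            Q=proj(k,v[:3]+B@frame(v[3],v[4]).T)
            r.append([q-P[np.argmin(((P-q)**2).sum(1))] for q in Q])
        return np.ravel(r)
    f=least_squares(res,x0,x_scale=[.01,.01,.01,.1,.1]);C=np.linalg.pinv(f.jac.T@f.jac)
    print('bed centre',f.x[:3].round(4),'yaw,tilt',np.degrees(f.x[3:]).round(2),'rms px',np.sqrt((f.fun**2).mean()).round(2),'sd/px',np.sqrt(np.diag(C))*[1e3]*1)
    return f.x
E
python3 - <<'E'
from fit import *
k,s=pickle.load(open('w5.pkl','rb'))
P=corners('w5.png',(190,90,260,160),(225,125));print(P.round(1).tolist())
v=solve([(k,P)]);v=v
F=frame(v[3],v[4]);print('seat z range',v[2]);
pts={'ball+':[0,.022,.012],'ball-':[0,-.022,.012],'lip+':[0,.023,.022],'ledge':[-.027,0,.022]}
for n,p in pts.items(): print(n,proj(k,v[:3]+F@p).round(1), )
E
```

```text
Traceback (most recent call last):
  File "fit.py", line 15, in corners
    f=cv2.fitLine(s.astype('float32'),cv2.DIST_HUBER,0,.01,.01).ravel();out=np.array([f[2],f[3]])-b.mean(0)
      ~~~~~~~~~~~^^^^^^^^^^^^^^^^^^^^^^^^^^^^^^^^^^^^^^^^^^^^^^
cv2.error: OpenCV(4.12.0) /io/opencv/modules/imgproc/src/linefit.cpp:50: error: (-215:Assertion failed) count > 0 in function 'fitLine2D_wods'
```

```bash
sed -i 's/findContours(m,0,2)/findContours(m,0,1)/' fit.py
cat > t.py <<'E'
from fit import *
k,s=pickle.load(open('w5.pkl','rb'))
P=corners('w5.png',(190,90,260,160),(225,125));print(P.round(1).tolist())
v=solve([(k,P)])
F=frame(v[3],v[4])
pts={'ball+':[0,.022,.012],'ball-':[0,-.022,.012],'lip+':[0,.023,.022],'ledge':[-.027,0,.022]}
for n,p in pts.items(): print(n,proj(k,v[:3]+F@p).round(1), )
E
python3 t.py
```

```text
[[200.5, 99.5], [251.0, 99.5], [251.60000610351562, 153.5], [197.1999969482422, 153.5]]
bed centre [ 0.4977 -0.2338  0.1215] yaw,tilt [19.23 31.42] rms px 0.2 sd/px [ 0.60897982  0.49741744  4.56170803 13.7560867  46.62078254]
ball+ [[251.3 118.5]]
ball- [[196.2 118.5]]
lip+ [[252.6 111.8]]
ledge [[223.5  81.5]]
```

```bash
cat >> fit.py <<'E'
def seatpose(v,off,dt=0):
    F=frame(v[3],v[4]+dt);return np.c_[-F[:,0],F[:,1],-F[:,2]],v[:3]+F@np.array(off)
E
python3 - <<'E'
from fit import *
v=[.4977,-.2338,.1215,np.radians(19.2),np.radians(34)]
R,p=seatpose(v,[.08,.0,.11]);print(p)
rows(R,p,7,-1,dec=1)
E
```

```text
[ 0.50224414 -0.23221756  0.25742957]
[[0.7,-0.3,-0.7,0.0,-0.086,-0.0,-1],[0.7,-0.3,-0.8,0.0,-0.086,-0.001,-1],[0.6,-0.4,-0.9,0.0,-0.085,0.0,-1],[0.5,-0.3,-0.9,0.001,-0.086,-0.0,-1],[0.4,-0.3,-0.9,-0.0,-0.086,-0.0,-1],[0.4,-0.3,-0.9,-0.0,-0.086,-0.0,-1],[0.3,-0.3,-1.0,-0.0,-0.085,-0.001,-1]]
mm/row 10.77868730050834 deg/row 4.914137437713708 end [ 0.502  -0.2319  0.2569]
```

Emit:
apply_moves(series=[[0.7, -0.3, -0.7, 0, -0.086, 0, -1], [0.7, -0.3, -0.8, 0, -0.086, -0.001, -1], [0.6, -0.4, -0.9, 0, -0.085, 0, -1], [0.5, -0.3, -0.9, 0.001, -0.086, 0, -1], [0.4, -0.3, -0.9, 0, -0.086, 0, -1], [0.4, -0.3, -0.9, 0, -0.086, 0, -1], [0.3, -0.3, -1.0, 0, -0.085, -0.001, -1], [0, 0, 0, 0, 0, 0, -1], [0, 0, 0, 0, 0, 0, -1], [0, 0, 0, 0, 0, 0, -1]])

```text
time: 9.95
tcp_pos: [0.5019, -0.2333, 0.2579]
orientation: [[-0.783, -0.326, 0.53], [-0.272, 0.945, 0.181], [-0.56, -0.002, -0.829]]
ft_force: [-0.2, 0.7, -0.9]
gripper_width: 0.0224
```

```bash
python3 - <<'E'
from fit import *
s=robot.sense();k=K('wrist');im=snap('wrist','w6.png');print(s['tcp_pos'],s['joint_pos'].round(1),s['gripper_width'])
pickle.dump((k,s),open('w6.pkl','wb'))
cv2.imwrite('pics/v8.png',cv2.resize(im[:260,120:380,::-1],(600,600),interpolation=cv2.INTER_CUBIC))
E
```

```text
[ 0.50193538 -0.23333689  0.25791448] [-49.3  -5.3 -25.7  55.5  31.3 -64.4] 0.02244512853915347
```

View pics/v8.png

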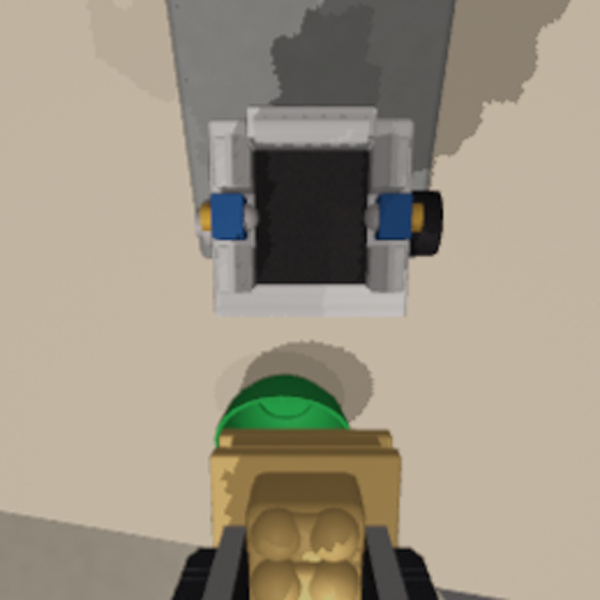

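```bash
cat > t2.py <<'E'
from fit import *
k5,_=pickle.load(open('w5.pkl','rb'));k6,s6=pickle.load(open('w6.pkl','rb'))
P5=corners('w5.png',(190,90,260,160),(225,125));P6=corners('w6.png',(222,55,290,130),(255,95));print(P6.round(1).tolist())
solve([(k6,P6)]);v=solve([(k5,P5),(k6,P6)])
F=frame(v[3],v[4]);R=s6['orientation']
print('angle tool z vs -n, x:',np.degrees(np.arccos(-R[:,2]@F[:,2])),np.degrees(np.arccos(-R[:,0]@F[:,0])))
for k in(k5,k6):
  for n,p in {'ball+':[0,.022,.012],'ball-':[0,-.022,.012],'ledge':[-.027,0,.022]}.items(): print(n,proj(k,v[:3]+F@p).round(1), )
# block held: base far (robot side) edges in picture: predicted with underside 5 mm ahead of TCP
T=s6['tcp_pos']
for n,p in {'base top corner +':[.025,.022,.005-.024],'-':[.025,-.022,.005-.024],'low+':[.025,.022,.005],'low-':[.025,-.022,.005]}.items(): print(n,proj(k6,T+R@p).round(1))
E
python3 t2.py
```

```text
[[228.89999389648438, 64.5], [279.70001220703125, 64.5], [278.0, 122.5], [231.1999969482422, 122.5]]
bed centre [ 0.4974 -0.2335  0.1209] yaw,tilt [19.45 25.15] rms px 0.12 sd/px [  2.16941323   0.88550703   4.07661912  14.99218331 155.75785456]
bed centre [ 0.4977 -0.2337  0.1203] yaw,tilt [19.28 30.81] rms px 0.33 sd/px [ 0.44691776  0.31285937  1.06780752 10.22580083 34.82154771]
angle tool z vs -n, x: 3.22792253473512 3.2213114284559166
ball+ [[251.5 118.6]]
ball- [[196.7 118.7]]
ledge [[223.7  81.7]]
ball+ [[279.6  94.7]]
ball- [[228.7  94.8]]
ledge [[254.2  59.7]]
base top corner + [[294.5 195.5]]
- [[211.4 195.4]]
low+ [[289.  183.9]]
low- [[216.7 183.9]]
```

```bash
cat >> t2.py <<'E'
print('---')
v[4]=np.radians(32.0)
q=robot.sense();
for d,n in((.06,4),(.04,4)):
    R,p=seatpose(v,[.0015,0,.005+d])
    if d==.06: st=rows(R,p,n,-1)
    else: st=rows(R,p,n,-1,st)
np.save('v.npy',v)
E
python3 t2.py | sed -n '/---/,$p'
```

```text
---
[[1.93,0.03,1.16,-0.001,0.009,-0.0,-1],[1.92,0.03,1.19,-0.001,0.009,-0.001,-1],[1.91,0.03,1.19,-0.001,0.009,0.0,-1],[1.9,0.03,1.22,-0.001,0.009,-0.0,-1]]
mm/row 22.55212807387056 deg/row 0.5160176590538593 end [ 0.4663 -0.2446  0.1762]
[[0.0,-0.0,0.5,0.0,-0.0,-0.0,-1],[0.0,-0.0,0.5,0.0,-0.0,-0.0,-1],[0.0,-0.0,0.5,0.0,-0.0,-0.0,-1],[0.0,-0.0,0.5,0.0,-0.0,-0.0,-1]]
mm/row 5.002317605256314 deg/row 0.005802935886569982 end [ 0.4763 -0.2411  0.1593]
```

Emit:
apply_moves(series=[[1.93, 0.03, 1.16, -0.001, 0.009, 0, -1], [1.92, 0.03, 1.19, -0.001, 0.009, -0.001, -1], [1.91, 0.03, 1.19, -0.001, 0.009, 0, -1], [1.9, 0.03, 1.22, -0.001, 0.009, 0, -1], [0, 0, 0, 0, 0, 0, -1], [0, 0, 0, 0, 0, 0, -1], [0, 0, 0, 0, 0, 0, -1]])

```text
time: 10.58
tcp_pos: [0.4677, -0.2451, 0.1773]
orientation: [[-0.799, -0.331, 0.502], [-0.281, 0.944, 0.175], [-0.531, -0.001, -0.847]]
ft_force: [0.0, 0.3, -1.8]
gripper_width: 0.0228
```

```bash
cat > st.py <<'E'
from fit import *
v=np.load('v.npy');s=robot.sense();F=frame(v[3],v[4]);R=s['orientation']
print('t',round(s['time'],2),'tcp in bed frame mm',(F.T@(s['tcp_pos']-v[:3])*1e3).round(1),'rot err tool mrad',(Ro.from_matrix(R.T@seatpose(v,[0,0,0])[0]).as_rotvec()*1e3).round(0),'f seat',(F.T@s['ft_force']).round(1),'tq tool',(R.T@s['wrist_torque']).round(2),'g',s['gripper_width'].round(4),s['joint_pos'].round(0))
E
python3 st.py; python3 - <<'E'
from h import *
t=snap('top','t7.png');a=snap('wrist','w7.png');s=snap('scene','s7.png')
b=cv2.resize(t[180:280,290:400,::-1],(440,400),interpolation=cv2.INTER_CUBIC)
cv2.imwrite('pics/v9.png',np.hstack([b,cv2.resize(a[100:300,170:340,::-1],(340,400),interpolation=cv2.INTER_CUBIC)]))
E
```

```text
Traceback (most recent call last):
  File "st.py", line 3, in <module>
    print('t',round(s['time'],2),'tcp in bed frame mm',(F.T@(s['tcp_pos']-v[:3])*1e3).round(1),'rot err tool mrad',(Ro.from_matrix(R.T@seatpose(v,[0,0,0])[0]).as_rotvec()*1e3).round(0),'f seat',(F.T@s['ft_force']).round(1),'tq tool',(R.T@s['wrist_torque']).round(2),'g',s['gripper_width'].round(4),s['joint_pos'].round(0))
                                                                                                                                                                                                                                                                              ^^^^^^^^^^^^^^^^^^^^^^^^
AttributeError: 'float' object has no attribute 'round'
```

View pics/v9.png

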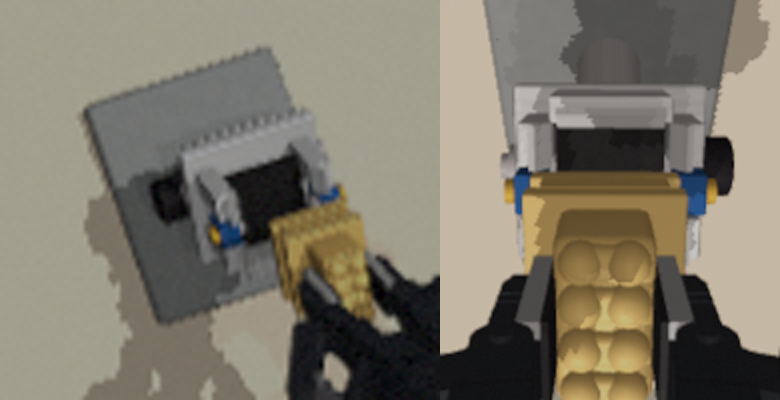

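```bash
sed -i "s/s\['gripper_width'\].round(4)/round(s['gripper_width'],4)/" st.py; python3 st.py; python3 - <<'E'
from fit import *
v=np.load('v.npy');k=K('wrist');F=frame(v[3],v[4]);s=robot.sense()
print('bed corners',proj(k,v[:3]+F@np.array([[-.025,-.022,0],[-.025,.022,0],[0,-.03,.019],[0,.03,.019]]).T.reshape(3,4).T[0] if 0 else v[:3]+np.array([[-.025,-.022,0],[-.025,.022,0],[0,-.03,.012],[0,.03,.012]])@F.T).round(1).tolist())
R,T=s['orientation'],s['tcp_pos']
print('block shoulders',proj(k,T+np.array([[.025,-.022,-.019],[.025,.022,-.019]])@R.T).round(1).tolist())
im=cv2.imread('pics/w7.png')
hsv=cv2.cvtColor(im,cv2.COLOR_BGR2HSV)
y=cv2.inRange(hsv,(12,70,60),(35,255,255))
for r in(194,200,206,212,218,224):
    c=np.where(y[r,195:330])[0]+195;print(r,c.min() if len(c) else 0,c.max() if len(c) else 0)
g=im.max(2)
for r in(166,170,174,178): 
    c=np.where(g[r,215:290]<62)[0]+215;print('bed',r,c.min(),c.max(),(c.min()+c.max())/2)
E
```

```text
t 10.73 tcp in bed frame mm [ 3.  -1.3 65.8] rot err tool mrad [-2.  2.  1.] f seat [-1.  -0.7 -1.1] tq tool [ 0.01  0.73 -0.04] g 0.0225 [-53.  -3. -33.  49.  30. -69.]
bed corners [[227.0, 160.8], [281.8, 161.0], [216.3, 194.9], [292.4, 195.1]]
block shoulders [[211.4, 195.6], [294.5, 195.6]]
194 202 308
200 202 307
206 211 292
212 212 292
218 212 292
224 212 292
bed 166 227 282 254.5
bed 170 227 282 254.5
bed 174 228 282 255.0
bed 178 228 281 254.5
```

Emit:
apply_moves(series=[[0.2, 0.18, 0.5, 0, 0, 0, -1], [0, 0, 0.8, 0, 0, 0, -1], [0, 0, 0.8, 0, 0, 0, -1], [0, 0, 0.4, 0, 0, 0, -1], [0, 0, 0, 0, 0, 0, -1], [0, 0, 0, 0, 0, 0, -1]])

```text
time: 11.23
tcp_pos: [0.4764, -0.2387, 0.1529]
orientation: [[-0.801, -0.33, 0.5], [-0.279, 0.944, 0.177], [-0.53, 0.002, -0.848]]
ft_force: [-0.4, -0.2, -1.6]
gripper_width: 0.0226
```

```bash
python3 st.py; python3 st.py
```

```text
t 11.23 tcp in bed frame mm [-1.2  2.3 39.1] rot err tool mrad [ 2.  0. -1.] f seat [-1.2 -0.1 -1.1] tq tool [ 0.01  0.68 -0.03] g 0.0226 [-51.  -1. -34.  45.  30. -67.]
t 11.23 tcp in bed frame mm [-1.2  2.3 39.1] rot err tool mrad [ 2.  0. -1.] f seat [-1.2 -0.1 -1.1] tq tool [ 0.01  0.68 -0.03] g 0.0226 [-51.  -1. -34.  45.  30. -67.]
```

```bash
python3 - <<'E'
from fit import *
v=np.load('v.npy');F=frame(v[3],v[4]);A=[];W=[]
for i in range(8):
    im=robot.snapshot('wrist');s=robot.sense();A.append(F.T@(s['tcp_pos']-v[:3])*1e3);W.append(Ro.from_matrix(s['orientation'].T@seatpose(v,[0,0,0])[0]).as_rotvec()*1e3)
print(np.mean(A,0).round(2),np.std(A,0).round(2),np.mean(W,0).round(1),np.std(W,0).round(1))
im=np.ascontiguousarray(im[:,:,::-1]);cv2.imwrite('pics/w8.png',im);g=im.max(2);hsv=cv2.cvtColor(im,cv2.COLOR_BGR2HSV)
y=cv2.inRange(hsv,(12,70,60),(35,255,255))
for r in(204,208,212,220): c=np.where(y[r,200:310])[0]+200;print(r,c.min(),c.max())
for r in range(160,200,4):
    c=np.where(g[r,215:290]<62)[0]+215;print('bed',r,len(c),c.min() if len(c) else 0,c.max() if len(c) else 0)
cv2.imwrite('pics/v10.png',cv2.resize(im[120:260,180:330],(750,600)[::1],interpolation=cv2.INTER_CUBIC))
E
```

```text
[-0.7   1.5  39.92] [0.09 0.18 0.18] [ 0.1  0.6 -1.1] [0.4 0.1 0.1]
204 211 308
208 211 309
212 212 309
220 212 292
bed 160 0 0 0
bed 164 0 0 0
bed 168 0 0 0
bed 172 0 0 0
bed 176 0 0 0
bed 180 61 221 281
bed 184 61 221 281
bed 188 0 0 0
bed 192 0 0 0
bed 196 0 0 0
```

View pics/v10.png

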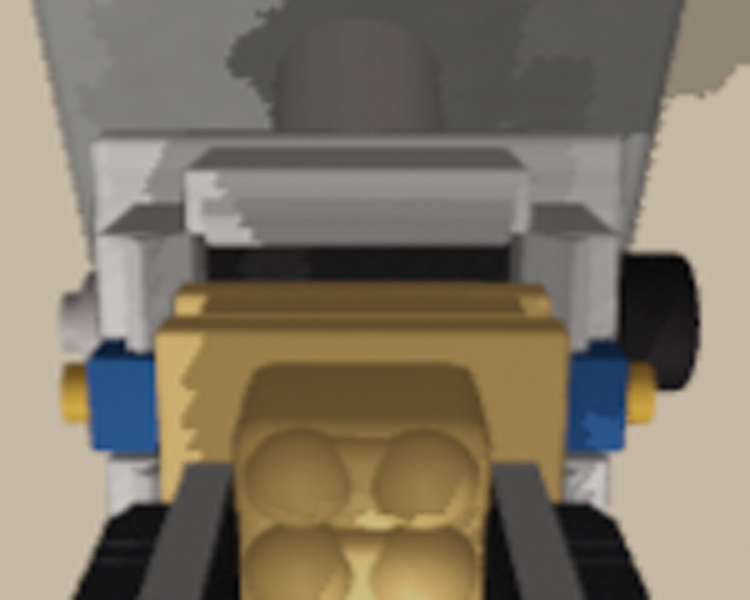

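Emit:
apply_moves(series=[[-0.1, -0.05, 0.3, 0, 0, 0, -1], [0, 0, 0.3, 0, 0, 0, -1], [0, 0, 0.3, 0, 0, 0, -1], [0, 0, 0.2, 0, 0, 0, -1], [0, 0, 0, 0, 0, 0, -1], [0, 0, 0, 0, 0, 0, -1]])

```text
time: 12.13
tcp_pos: [0.483, -0.2372, 0.1445]
orientation: [[-0.801, -0.33, 0.5], [-0.279, 0.944, 0.176], [-0.53, 0.002, -0.848]]
ft_force: [-0.2, 0.6, -2.0]
gripper_width: 0.0227
```

```bash
python3 st.py
```

```text
t 12.13 tcp in bed frame mm [ 0.   1.5 28.5] rot err tool mrad [ 1.  0. -1.] f seat [-1.1  0.6 -1.7] tq tool [ 0.02  0.7  -0.05] g 0.0227 [-50.  -0. -35.  43.  30. -66.]
```

Emit:
apply_moves(series=[[0, 0, 0.2, 0, 0, 0, -1], [0, 0, 0.2, 0, 0, 0, -1], [0, 0, 0, 0, 0, 0, -1]])

```text
time: 12.38
tcp_pos: [0.485, -0.2366, 0.1411]
orientation: [[-0.801, -0.33, 0.5], [-0.279, 0.944, 0.176], [-0.53, 0.001, -0.848]]
ft_force: [-0.3, 0.3, -1.6]
gripper_width: 0.0225
```

```bash
python3 st.py
```

```text
t 12.38 tcp in bed frame mm [ 0.1  1.4 24.5] rot err tool mrad [ 1.  0. -1.] f seat [-1.   0.4 -1.2] tq tool [-0.01  0.73  0.01] g 0.0225 [-50.   0. -35.  43.  30. -66.]
```

Emit:
apply_moves(series=[[0, 0, 0.2, 0, 0, 0, -1], [0, 0, 0.2, 0, 0, 0, -1], [0, 0, 0, 0, 0, 0, -1]])

```text
time: 12.63
tcp_pos: [0.4872, -0.2366, 0.1384]
orientation: [[-0.801, -0.329, 0.501], [-0.279, 0.944, 0.175], [-0.53, 0.0, -0.848]]
ft_force: [-3.8, -0.3, 3.0]
gripper_width: 0.0228
```

```bash
python3 st.py
```

```text
t 12.63 tcp in bed frame mm [ 0.4  0.7 21.1] rot err tool mrad [-0.  0. -1.] f seat [-1.5  1.   4.5] tq tool [-0.09  0.91 -0.  ] g 0.0228 [-50.   1. -35.  42.  30. -66.]
```

Emit:
apply_moves(series=[[0, 0, 0.2, 0, 0, 0, -1], [0, 0, 0.2, 0, 0, 0, -1], [0, 0, 0, 0, 0, 0, -1]])

```text
time: 12.88
tcp_pos: [0.4895, -0.2355, 0.1353]
orientation: [[-0.8, -0.33, 0.502], [-0.279, 0.944, 0.175], [-0.532, 0.0, -0.847]]
ft_force: [1.8, 0.4, -2.7]
gripper_width: 0.0228
```

```bash
python3 st.py
```

```text
t 12.88 tcp in bed frame mm [ 1.   0.9 17.1] rot err tool mrad [-0.  2. -1.] f seat [ 0.2 -0.2 -3.2] tq tool [0.17 0.33 0.06] g 0.0228 [-50.   1. -35.  41.  30. -66.]
```

Emit:
apply_moves(series=[[0, 0, 0.2, 0, 0, 0, -1], [0, 0, 0.2, 0, 0, 0, -1], [0, 0, 0, 0, 0, 0, -1]])

```text
time: 13.13
tcp_pos: [0.4916, -0.2345, 0.1309]
orientation: [[-0.8, -0.33, 0.501], [-0.279, 0.944, 0.176], [-0.531, 0.001, -0.847]]
ft_force: [6.1, 0.6, -6.6]
gripper_width: 0.0225
```

```bash
python3 st.py
```

```text
t 13.13 tcp in bed frame mm [ 0.5  1.3 12.2] rot err tool mrad [ 1.  2. -0.] f seat [ 1.6 -1.5 -8.7] tq tool [0.48 0.04 0.06] g 0.0225 [-49.   1. -35.  41.  30. -65.]
```

Emit:
apply_moves(series=[[0, 0, 0.2, 0, 0, 0, -1], [0, 0, 0.1, 0, 0, 0, -1], [0, 0, 0, 0, 0, 0, -1]])

```text
time: 13.38
tcp_pos: [0.4927, -0.2339, 0.1277]
orientation: [[-0.801, -0.33, 0.5], [-0.279, 0.944, 0.176], [-0.53, 0.001, -0.848]]
ft_force: [7.2, 0.4, -9.3]
gripper_width: 0.0221
```

```bash
python3 st.py
```

```text
t 13.38 tcp in bed frame mm [-0.2  1.4  8.8] rot err tool mrad [ 1.  0. -1.] f seat [  1.   -2.  -11.6] tq tool [0.76 0.16 0.07] g 0.0221 [-49.   2. -35.  40.  30. -65.]
```

```bash
python3 - <<'E'
from h import *
im=snap('wrist','w9.png')[:,:,::-1]
cv2.imwrite('pics/v11.png',cv2.resize(im[130:290,150:360],(788,600),interpolation=cv2.INTER_CUBIC))
s=robot.sense();print(s['ft_force'],s['wrist_torque'],s['joint_efforts'].round(2))
E
```

```text
[ 7.79411244 -0.87504173 -9.30060425] [-0.61747564 -0.00140603 -0.50672367] [ -1.57 -32.09  27.47  -0.21   1.37  -0.07]
```

View pics/v11.png

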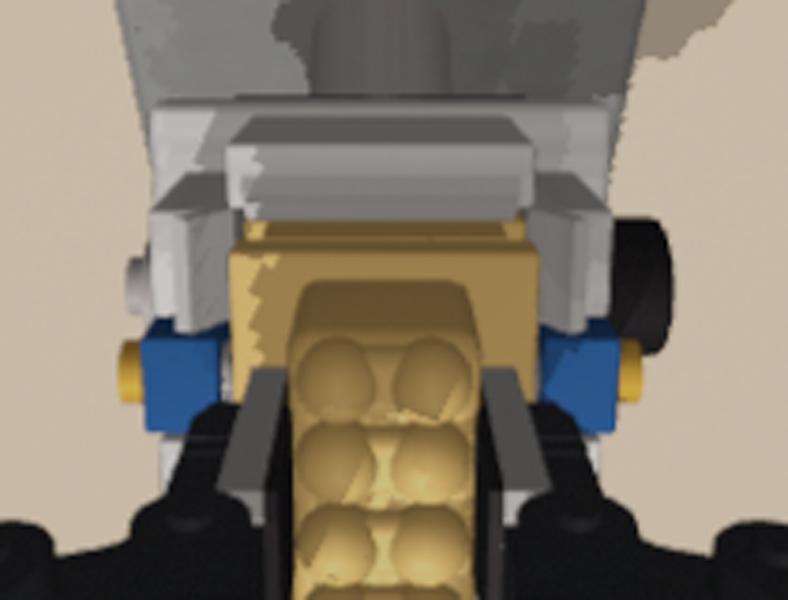

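Emit:
apply_moves(series=[[0, 0, 0.15, 0, 0, 0, -1], [0, 0, 0.15, 0, 0, 0, -1], [0, 0, 0, 0, 0, 0, -1]])

```text
time: 13.68
tcp_pos: [0.4932, -0.2339, 0.1263]
orientation: [[-0.802, -0.329, 0.499], [-0.278, 0.944, 0.175], [-0.529, 0.002, -0.849]]
ft_force: [-5.8, -0.8, 5.0]
gripper_width: 0.0224
```

```bash
python3 st.py
```

```text
t 13.68 tcp in bed frame mm [-0.5  1.3  7.3] rot err tool mrad [ 0. -1. -2.] f seat [-2.2  1.2  7.3] tq tool [-0.24  1.05 -0.03] g 0.0224 [-49.   2. -35.  40.  29. -65.]
```

Emit:
apply_moves(series=[[0, 0, 0.1, 0, 0, 0, -1], [0, 0, 0.1, 0, 0, 0, -1], [0, 0, 0, 0, 0, 0, -1]])

```text
time: 13.93
tcp_pos: [0.4933, -0.234, 0.1259]
orientation: [[-0.803, -0.327, 0.498], [-0.277, 0.945, 0.174], [-0.528, 0.002, -0.849]]
ft_force: [-21.6, -0.8, 18.9]
gripper_width: 0.0228
```

```bash
python3 st.py
```

```text
t 13.93 tcp in bed frame mm [-0.6  1.2  7. ] rot err tool mrad [-0. -2. -4.] f seat [-7.5  6.4 27. ] tq tool [-1.35  1.74 -0.13] g 0.0228 [-49.   2. -35.  40.  29. -65.]
```

Emit:
apply_moves(series=[[0, 0, -0.1, 0, 0, 0, -1], [0, 0, -0.13, 0, 0, 0, -1], [0, 0, 0, 0, 0, 0, -1], [0, 0, 0, 0, 0, 0, -1]])

```text
time: 14.27
tcp_pos: [0.4932, -0.2339, 0.1263]
orientation: [[-0.802, -0.329, 0.499], [-0.278, 0.944, 0.175], [-0.529, 0.001, -0.849]]
ft_force: [-5.9, -0.6, 3.3]
gripper_width: 0.0224
```

```bash
python3 st.py
```

```text
t 14.27 tcp in bed frame mm [-0.5  1.2  7.3] rot err tool mrad [ 0. -1. -2.] f seat [-3.1  1.3  5.9] tq tool [-0.19  1.1  -0.03] g 0.0224 [-49.   2. -35.  40.  29. -65.]
```

Seated and lightly loaded; release gradually, then retreat along the normal.

Emit:
apply_moves(series=[[0, 0, 0, 0, 0, 0, -0.3], [0, 0, 0, 0, 0, 0, -0.2], [0, 0, 0, 0, 0, 0, 0], [0, 0, 0, 0, 0, 0, 0], [0, 0, 0, 0, 0, 0, 0.1]])

```text
time: 14.68
tcp_pos: [0.4941, -0.2336, 0.1264]
orientation: [[-0.8, -0.33, 0.501], [-0.279, 0.944, 0.176], [-0.531, 0.001, -0.848]]
ft_force: [0.5, -0.5, 0.1]
gripper_width: 0.0471
```

```bash
python3 st.py
```

```text
t 14.68 tcp in bed frame mm [0.4 1.2 6.9] rot err tool mrad [ 1.  1. -1.] f seat [ 0.3 -0.6 -0.1] tq tool [0.03 0.51 0.01] g 0.0471 [-49.   2. -35.  40.  30. -65.]
```

Emit:
apply_moves(series=[[0, 0, -0.7, 0, 0, 0, 0.1], [0, 0, -1.5, 0, 0, 0, 0.1], [0, 0, -2.5, 0, 0, 0, 0.1], [0, 0, -2.5, 0, 0, 0, 0.1], [-1.5, 0, -2.5, 0, 0, 0, 0.1], [-2, 0, -2.0, 0, 0, 0, 0.1], [-2, 0, -1.0, 0, 0, 0, 0.1], [0, 0, 0, 0, 0, 0, 0.1], [0, 0, 0, 0, 0, 0, 0.1], [0, 0, 0, 0, 0, 0, 0.1]])

```text
time: 15.52
tcp_pos: [0.4737, -0.2402, 0.2624]
orientation: [[-0.801, -0.33, 0.499], [-0.279, 0.944, 0.176], [-0.53, 0.002, -0.848]]
ft_force: [-0.5, 0.3, 0.0]
gripper_width: 0.0468
```

```bash
python3 - <<'E'
from fit import *
for i in range(4): im=robot.snapshot('wrist')
k=K('wrist');im=snap('wrist','w10.png')[:,:,::-1]
v=np.load('v.npy');F=frame(v[3],v[4])
print('if home: shoulder corners',proj(k,v[:3]+np.array([[a,b,.024] for a in(-.025,.025) for b in(-.022,.022)])@F.T).round(1).tolist(),'ridge c',proj(k,v[:3]+F@[0,0,.054]).round(1))
for a,z in((0,.024),(.003,.024),(0,.030)):print(a,z,proj(k,v[:3]+np.array([[a-.025,-.022,z],[a-.025,.022,z]])@F.T).round(1).tolist())
cv2.imwrite('pics/v12.png',cv2.resize(im[30:230,150:350],(600,600),interpolation=cv2.INTER_CUBIC))
s=robot.sense();print(s['tcp_pos'],s['ft_force'],s['time'])
E
```

```text
if home: shoulder corners [[225.2, 96.6], [274.3, 96.4], [226.7, 152.2], [273.3, 152.0]] ridge c [[249.7 127.3]]
0 0.024 [[225.2, 96.6], [274.3, 96.4]]
0.003 0.024 [[225.3, 100.1], [274.2, 99.9]]
0 0.03 [[224.6, 96.4], [274.8, 96.2]]
[ 0.47365994 -0.24015528  0.2618355 ] [-0.27977766 -0.72249701  0.04153967] 15.7667
```

View pics/v12.png

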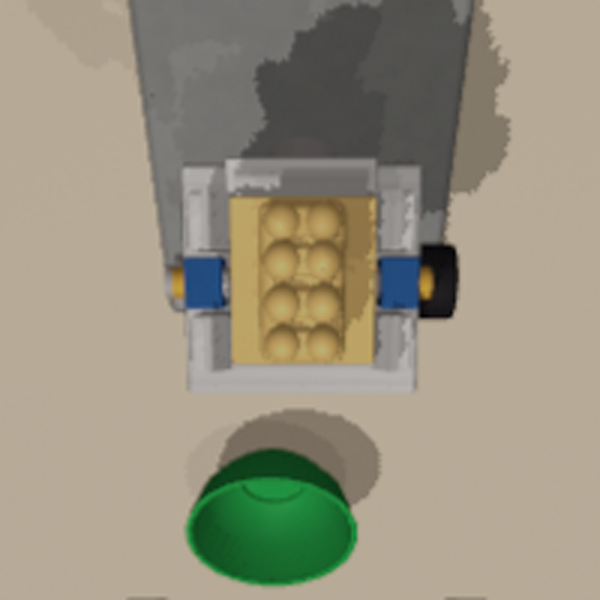

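```bash
python3 -c "
from bench import robot
print(robot.close_job())"
```

```text
the job is handed in; nothing more can be done
None
```

The yellow model is seated in the tilted clip holder and the gripper has let go. I handed the job in at about 15.8 s, but no verdict was reported.

**Feel:**
- The balls first resisted about 16 mm before the bed, at about 6 N.
- They then pulled the model in with about 12 N.
- The bed came up firm. I pressed to about 27 N along the normal, and the tool stopped moving.

I then backed off to about 6 N, opened the fingers and retreated along the bed's normal.

**Last checks:**
- In the final wrist picture the model's shoulders are within about 1.5 px (about 1.3 mm) of where they should be when home.
- It looks square and centred between the cheeks to about 0.5 mm.
- The tool force was about zero after release.

**What disagreed or went unchecked:**
- **First grasp:** it closed on nothing. A touch on the tooth ridge put the fingertips about 34 mm farther back than `robot.tip_extent` says, and I used that figure for the second grasp, which held.
- **TCP readings:** single readings scattered by 1–2 mm while the arm was settling, so I averaged them and compared model and bed in the same picture.
- **Tilt:** I estimated about 31° ± 2° and used 32°.
- **Balls:** the joint values can't be read, so the clicks are inferred from the force change and the depth.
- **Other objects:** the arm passed well clear of the other model, bottle and spatula, but I took no final picture that shows them. The bowl shows undisturbed in the last picture.

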